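# Start a hardness test at the control keys

### The arm

A 7-joint arm with a two-finger parallel gripper is mounted at the origin on the work surface. World frame = base frame: x ahead of the robot, y to its left, z up, the work surface at z = 0. Lengths are in m, angles in rad, forces in N, time in s.
With the tool pointing down it reaches from about 0.425 to 0.875 m from the base axis. Payload 4.7 kg.
Tool frame: the origin (TCP) lies midway between the tips of the shut fingers; the grasp point (between the pads) lies 19 mm behind it; z points along the fingers, y is the direction in which the jaws open and shut (so a half turn about z gives the same grasp; the last joint's range is limited). The gripper opens to 87 mm and grips with 3 to 60 N. Pads are 19 mm wide; open, the fingers measure 117 mm over their backs; the gripper's body (75 mm by 190 mm) begins 51 mm behind the grasp point.
Start: joints at [1.123, 0.321, -0.07, 1.45, 0.023, 1.371, -0.057], TCP at [0.29, -0.582, 0.223] pointing down, gripper open.
Joint ranges: [-2.86, 2.86], [-0.3, 2.09], [-1.38, 1.24], [0.06, 2.45], [-1.56, 4.7], [0.09, 2.05], [-2.69, 2.69]. Speed limits (rad/s): [2.57, 2.57, 3.14, 3.14, 3.14, 3.14, 3.14].

### API

Orientations are given as a rotation vector (axis times angle).
In Python, from bench import * gives the robot as it stands.
- The arm moves only by the tool move_arm, never from a script. Its arguments are lists of equal length, an entry for each row: "jaw": the closure in counts, from 0 (fully open) to 255 (shut); "slide": the shift along the tool's x, y, z in cm, a list of three; "dr": the turn, a rotation vector about the tool's x, y, z in degrees, a list of three. A call has 1 to 5 rows; each row shifts and turns the commanded pose from where the row before left it, along the tool's axes as they then stand; what a row does not reach is not made up. A row lasts 1/10 s, in which the tool goes at most 50 mm and 8.59 degrees, less where a joint would pass 70% of its speed; a pose out of reach is approached as far as the arm can. A call with a gripper value outside its range is refused whole. The fingers move at their own pace and stop on an object; "force" is the grip in N (left out, the last holds). Time passes only in rows, so rows that do not move let the fingers close. It gives the time, the measured TCP pose, the force and the opening at its end, in the units of the state.
- get_state(): the state, without advancing time (a new reading comes with each control period).
- get_image(name): name is "side" or "top" or "wrist"; returns (picture, depth): 420x560x3 uint8, red, green, blue; 420x560 float32, m along the optical axis (not along the pixel's ray), 0 where there is no reading.
- camera_params(name): a dict with "K" (3x3 intrinsics, pixels), "extrinsics" (4x4, takes a point from camera to world coordinates); the wrist camera has in their place "tool_from_camera" (4x4, takes a point from camera to tool coordinates, whose origin is the TCP and whose axes are the flange's). Camera axes: x right, y up, looking along -z (the intrinsics and any distortion apply to the point x, -y, -z); pixel columns grow to the right and rows downward; lengths in m; the calibration is good to about 2 mm. A picture is of the moment at which its call begins: read the wrist's pose just before it. camera_params takes no time and is no camera call.
- close_job(): hands the job in, once; it reports no verdict.
Trained networks look in the newest picture that a camera, given by its name, has taken for a name from the list of things; names that differ only in an ending like _2 or _b are one class to them, and where a whole thing is asked for, a point or a joint stands for the part that bears it (a point fixed in the world has none). Each returns a list of dicts, best first, with "score" (0 to 1); they miss things now and then, are a little off and sometimes report something else, mostly with a low value. They report only what shows in the picture. A call takes as long as a camera call. They do not tell look-alikes from the thing itself.
- regions_of(camera, query): "mask" (420x560 bool, what is visible of it) and "xy" ([column, row] in pixels, amid what is visible of it).
The state is a dict: "time": time; "joint_positions": joint angles; "qd": joint speeds; "joint_torque": joint torques, N m; "position": TCP position; "tool_rot": TCP orientation; "ft_force": force on the tool from outside, world axes, zero at the start; "torque": the same for the moment, N m; "grip_width": opening from 0.0 (shut) to 1.0 (fully open).
Only numpy, scipy, OpenCV 4.12 (cv2) and the standard library are available. Lean on these libraries where they do the work, as an engineer would, in place of code of your own. Each camera call takes 0.05 s, during which the arm holds its last target.

### The job

With the closed fingertips, start a hardness test: first press the ribbed half of the rocker on the power box fully down to switch it on, then press the square key on the console fully in, where it stays, and then press the round key fully in for about half a second and let it spring back. Do not press the long bar key (it aborts the test), and leave the joystick, the dial and the loose things where they are; nothing is to be picked up.

Things in the scene. Friction and masses are not known exactly. Their poses are not given: they have to be found in the camera images.
- power_box: Fixed grey power box, 160 x 100 x 50 mm (along its x, y, z), at any yaw; origin at the centre of its underside. On top, in its middle, a black frame 90 x 52 mm, 4 mm high, carries a grey rocker switch, 68 mm long along the box's x and 36 mm wide: two flat halves that meet in a shallow V over the hinge. The half on the box's +x side has three thin black ribs across it.
- rocker (a joint): Rocker angle, rad; hinge along the box's y over its centre, 59 mm above the table. 0 = off (starts 0 to 0.04): the ribbed half slopes up by 0.36 rad, its outer end 12 mm higher than at the hinge. 0.36 = fully on: the ribbed half lies level, its top 67 mm above the table. It stays where it is left; about 3 N at the press point moves it. On counts from 0.31.
- rocker_press (a point): Point on the top face of the rocker's ribbed half, on its centre line, 24 mm from the hinge; it moves with the rocker (about 75 mm above the table when off, 67 mm when fully on). Press here, straight down.
- console: Fixed white console, 170 (x) x 280 (y) x 50 mm high, at some yaw; origin at the centre of its underside. Front row (45 mm from the middle towards its -x, 80 mm apart along y): three white keys in black bezels 46 x 62 mm, 8 mm high, in an order that varies. Rear row (42 mm towards +x): joystick at y +85 mm, dial at y -85 mm, a loose brown sample between them.
- square_key_top (a point): Centre of the top face of the square key, a white cap 30 x 30 mm, 67 mm above the table when up; presses straight down by 6 mm. Axes as the console's.
- square_key (a joint): Travel of the square key, m: 0 = up, 0.006 = fully in. Moves against about 3 N of friction and stays down when pressed in. In counts from 0.0045.
- round_key_top (a point): Centre of the top face of the round key, a white cap 32 mm in diameter, 67 mm above the table when up; presses straight down by 6 mm.
- round_key (a joint): Travel of the round key, m: 0 = up, 0.006 = fully in. A spring returns it: 1.5 N to start it, 5 N fully in. In counts from 0.0045.
- bar_key_top (a point): Centre of the top face of the bar key, a white cap 16 (x) x 52 (y) mm, 67 mm above the table when up; sprung like the round key. Not to be pressed.
- bar_key (a joint): Travel of the bar key, m: 0 = up, 0.006 = fully in. Must stay up.
- joystick_top (a point): Top centre of the black joystick, upright, 22 mm across, its top 99 mm above the table; it tilts on a spring if pushed. Leave alone.
- dial_mark (a point): Point near the rim of the black dial (42 mm across, top 73 mm above the table), 18 mm from its axis, on its white mark; it turns if rubbed. Leave alone.
- steel_block: Loose steel test block, a disc 64 mm across, 16 mm high, on the table before the console; origin at the centre of its underside. Leave alone.
- resin_sample: Loose brown resin sample, a cylinder 30 mm across, 25 mm high, standing on the console's top (50 mm above the table) between joystick and dial; origin at the centre of its underside. Leave alone.
- wash_bottle: Loose white capped bottle, 52 mm across, 120 mm high, standing behind the console; origin at the centre of its underside. Leave alone.
- case: Loose black case, 60 x 90 x 28 mm, beyond the power box; origin at the centre of its underside. Leave alone.
There are look-alikes about, which are no part of the job. There is more than one size of the power_box; the one meant has the size given above.

How it is judged:
On the way, in this order (a step that is already met when the one before it is completed fails the run):
1. the rocker is switched on (value of joint rocker above 0.31 rad), for 0.1 s.
2. the square key is pressed in (value of joint square_key above 0.0045 m), for 0.1 s.
3. the round key is pressed in (value of joint round_key above 0.0045 m), for 0.2 s.
At the end, for the whole second after the job is handed in: Rocker on (0.31 rad or more), square key in (4.5 mm or more), round key held in after these (4.5 mm, 0.2 s) and up again (under 1.5 mm), bar key up; joystick within 10 mm, dial mark 6 mm and loose things 20 mm of where they were, at rest (value of joint rocker above 0.31 rad and value of joint square_key above 0.0045 m and value of joint each of round_key, bar_key below 0.0015 m and not (distance of any of steel_block, resin_sample, wash_bottle, case from where it was at the start of the episode above 0.02 m) and not (distance of joystick_top from where it was at the start of the episode above 0.01 m or distance of dial_mark from where it was at the start of the episode above 0.006 m) and linear speed of each of steel_block, resin_sample, wash_bottle, case below 0.02 m/s); the robot touches nothing.
It fails at once if the square key is pressed before the rocker is on (value of joint square_key above 0.003 m and value of joint rocker below 0.28 rad).
It fails at once if the round key is pressed before the rocker is on and the square key is in (value of joint round_key above 0.003 m and (value of joint square_key below 0.004 m or value of joint rocker below 0.28 rad)).
It fails at once if the bar key is pressed (value of joint bar_key above 0.0025 m).
It fails at once if a loose thing is moved by more than 20 mm, lifted or carried (distance of any of steel_block, resin_sample, wash_bottle, case from where it was at the start of the episode above 0.02 m).
It fails at once if the joystick is pushed or the dial is turned (distance of joystick_top from where it was at the start of the episode above 0.01 m or distance of dial_mark from where it was at the start of the episode above 0.006 m).
It also fails if it takes over 53 s, if anything falls off the work surface, if the arm or the gripper's body presses on something with over 40 N, if the wrist force passes 120 N, or if a joint passes its speed limit or range.

## Working session

There is one attempt and no reset: what is moved stays moved. The work goes in short steps, Python scripts to look and compute and a tool call to move; the robot and the scene stay as the last step left them, time stands still between calls to the robot, and variables do not carry over. Pictures are saved under pics/ and viewed, and the job is handed in when it is done.

Besides the shell and the picture viewer there is one more tool, called as name(argument=value, ...) on one line, values as JSON. move_arm: Moves the arm, as the interface text tells. Its arguments: {"type":"object","properties":{"jaw":{"type":"array","items":{"type":"number"}},"slide":{"type":"array","items":{"type":"array","items":{"type":"number"}}},"dr":{"type":"array","items":{"type":"array","items":{"type":"number"}}},"force":{"type":"number"}},"required":["jaw","slide","dr"]}

```bash
mkdir -p pics; ls; cat > h.py <<'E'
import numpy as np, cv2
from bench import *
from scipy.spatial.transform import Rotation as R
def save(n,im): cv2.imwrite('pics/'+n+'.png',cv2.cvtColor(im,cv2.COLOR_RGB2BGR))
E
python3 - <<'E'
from h import *
s=get_state();print(s)
for c in('side','top','wrist'):
    im,d=get_image(c);save(c+'0',im);np.save(c+'0d.npy',d);np.save(c+'0.npy',im);p=camera_params(c);print(c,p)
E
```

```text
pics
{'time': 0.0, 'joint_positions': array([ 1.12308072,  0.32180865, -0.07012158,  1.4517313 ,  0.02259942,
        1.3707982 , -0.05690256]), 'qd': array([0.00056048, 0.00041505, 0.000619  , 0.00144326, 0.00096952,
       0.00038562, 0.00109954]), 'joint_torque': array([ 1.42139299e-03, -4.91280806e+01, -4.02605440e-01, -3.12526560e+01,
       -6.36624824e-02,  4.37430537e-02,  1.66849409e-04]), 'position': array([ 0.28933915, -0.58140055,  0.22144287]), 'tool_rot': array([-3.05635527e+00, -7.18656003e-01,  8.39540612e-04]), 'ft_force': array([-0.29978731, -0.37877972,  0.36346583]), 'torque': array([-0.015634  , -0.01847551, -0.00120869]), 'grip_width': 0.9981667378100312}
side {'K': array([[422.97402732,   0.        , 269.10054121],
       [  0.        , 422.97402732, 210.36566445],
       [  0.        ,   0.        ,   1.        ]]), 'extrinsics': array([[-0.83728479,  0.41724563, -0.35335571,  0.12160344],
       [-0.5467534 , -0.63436647,  0.54647955,  0.76538439],
       [ 0.00385919,  0.65075745,  0.75927587,  0.97902216],
       [ 0.        ,  0.        ,  0.        ,  1. 
[... 265 characters left out ...]
968415, -0.01195231,  0.02210747,  0.16392561],
       [ 0.02061202,  0.11334741,  0.99334159,  1.04837762],
       [ 0.        ,  0.        ,  0.        ,  1.        ]])}
wrist {'K': array([[308.53679247,   0.        , 282.23098164],
       [  0.        , 308.53679247, 208.2061316 ],
       [  0.        ,   0.        ,   1.        ]]), 'tool_from_camera': array([[ 1.93751411e-04,  9.66440181e-01,  2.56891687e-01,
         7.15872883e-02],
       [ 9.99999137e-01, -5.21032812e-04,  1.20593938e-03,
        -3.64080062e-04],
       [ 1.29931727e-03,  2.56891232e-01, -9.66439448e-01,
        -1.61565466e-01],
       [ 0.00000000e+00,  0.00000000e+00,  0.00000000e+00,
         1.00000000e+00]])}
```

View pics/side0.png

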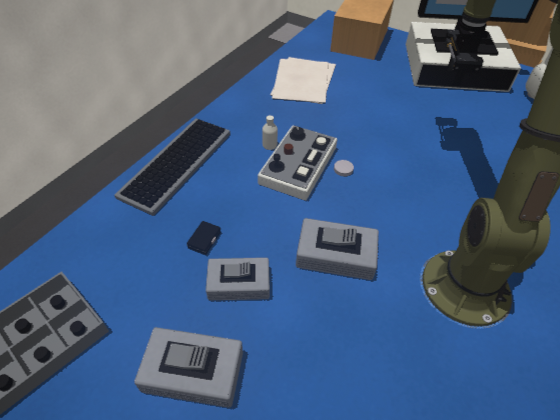

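View pics/top0.png

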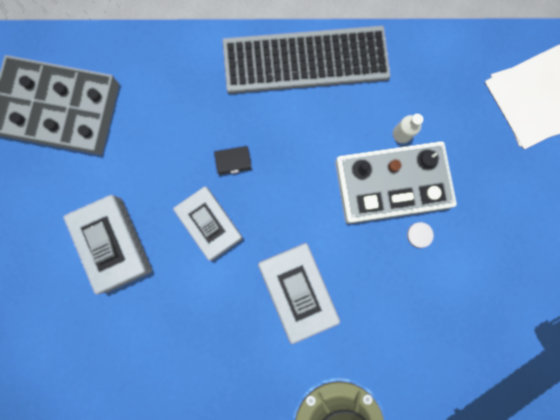

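View pics/wrist0.png

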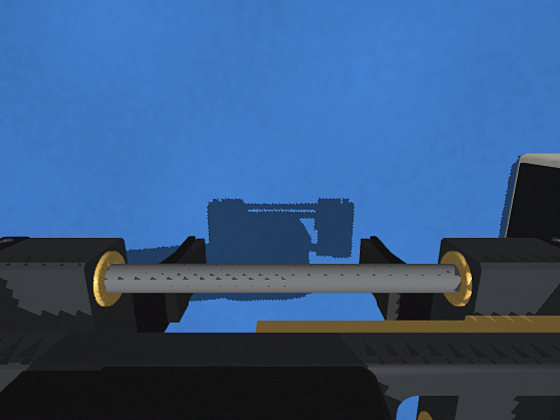

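The top view shows three candidate boxes, at about (108,245), (208,223) and (299,292). The console is at (397,183), with the square key at (371,202), bar at (402,198) and round key at (433,192). Next I'll measure the box sizes.

```bash
cat >> h.py <<'E'
def w(c,u,v,d,T=None):
    p=camera_params(c);K=p['K'];u,v,d=map(lambda a:np.asarray(a,float),(u,v,d))
    P=np.stack([(u-K[0,2])/K[0,0]*d,-(v-K[1,2])/K[1,1]*d,-d],-1)
    E=p['extrinsics'] if T is None else T
    return P@E[:3,:3].T+E[:3,3]
def cloud(c,d,m,T=None):
    v,u=np.nonzero(m&(d>0));return w(c,u,v,d[v,u],T)
E
python3 - <<'E'
from h import *
for c in('top','side'):
  d=np.load(c+'0d.npy')
  for q in ('power_box','console','square_key_top','round_key_top','bar_key_top','rocker_press','case','steel_block','wash_bottle','resin_sample','joystick_top','dial_mark'):
    for r in regions_of(c,q):
        if r['score']<.25: continue
        P=cloud(c,d,r['mask'])
        s=''
        if q in('power_box','console'):
            Q=P[(P[:,2]>.035)]
            if len(Q):
                zt=np.median(Q[:,2]);Q=Q[abs(Q[:,2]-zt)<.006] if q=='power_box' else Q
                rc=cv2.minAreaRect((Q[:,:2]*1000).astype(np.float32));s=(np.round(rc[0]),np.round(rc[1]),round(rc[2],1),'ztop',zt.round(3))
        print(c,q,round(r['score'],2),np.round(r['xy']),len(P),P.mean(0).round(4) if len(P) else '',np.percentile(P[:,2],[5,95]).round(3),s)
E
```

```text
top power_box 0.65 [297. 294.] 4871 [0.3334 0.0955 0.0687] [0.061 0.094] (array([334.,  95.]), array([209., 130.]), 21.8, 'ztop', np.float64(0.066))
top power_box 0.59 [204. 222.] 2683 [0.5063 0.3153 0.0518] [0.044 0.071] (array([507., 318.]), array([160., 100.]), 34.7, 'ztop', np.float64(0.051))
top console 0.86 [395. 180.] 5960 [ 0.6112 -0.1517  0.0496] [0.04  0.066] (array([ 608., -161.]), array([171., 281.]), 7.8, 'ztop', np.float64(0.05))
top square_key_top 0.42 [373. 200.] 158 [ 0.5518 -0.0867  0.0661] [0.061 0.07 ] 
top round_key_top 0.72 [434. 192.] 114 [ 0.5743 -0.2456  0.0673] [0.065 0.07 ] 
top bar_key_top 0.45 [402. 197.] 141 [ 0.5621 -0.1647  0.0663] [0.062 0.07 ] 
top rocker_press 0.78 [303. 290.] 741 [0.3369 0.0956 0.0913] [0.085 0.102] 
top rocker_press 0.59 [207. 224.] 422 [0.5068 0.3174 0.0692] [0.062 0.077] 
top case 0.91 [232. 161.] 932 [0.6703 0.2566 0.0248] [0.001 0.031] 
top steel_block 0.8 [416. 234.] 502 [ 0.4715 -0.2231  0.0157] [0.011 0.02 ] 
top wash_bottle 0.97 [412. 128.] 560 [ 0.7352 -0.1846  0.0743] [0.016 0.121] 
top joystick_top 0.54 [361. 166.] 104 
[... 709 characters left out ...]
0.067] (array([ 602., -155.]), array([169., 277.]), 7.7, 'ztop', np.float64(0.049))
side square_key_top 0.53 [312. 156.] 49 [ 0.5575 -0.1617  0.0653] [0.061 0.068] 
side rocker_press 0.78 [188. 356.] 902 [0.4562 0.5657 0.0904] [0.084 0.101] 
side rocker_press 0.67 [339. 237.] 518 [0.3319 0.099  0.0902] [0.082 0.101] 
side rocker_press 0.62 [237. 270.] 310 [0.5049 0.3217 0.0687] [0.063 0.076] 
side case 0.71 [204. 238.] 704 [0.6649 0.2639 0.0237] [0.006 0.03 ] 
side steel_block 0.55 [341. 167.] 273 [ 0.4686 -0.2228  0.0128] [0.001 0.018] 
side wash_bottle 0.82 [272. 136.] 395 [ 0.7316 -0.1806  0.0612] [0.011 0.116] 
side joystick_top 0.59 [274. 161.] 66 [ 0.6315 -0.0667  0.0806] [0.057 0.099]
```

Only the box at top (208,223) and side (238,279) measures 160x100x50 mm. The other two measure about 208x131x65 mm. I'll confirm it in an enlarged crop.

```bash
python3 - <<'E'
from h import *
a=np.load('top0.npy')[180:265,165:250];b=np.load('side0.npy')[250:305,200:280];c=np.load('top0.npy')[135:225,330:460]
f=lambda x:cv2.resize(x,(390,int(390*x.shape[0]/x.shape[1])),interpolation=cv2.INTER_CUBIC)
o=np.zeros((600,790,3),np.uint8)
for im,x,y in((f(a),0,0),(f(b),395,0),(f(c),395,280)): o[y:y+im.shape[0],x:x+390]=im
save('crop1',o)
# rocker: depth heights along box axis
d=np.load('top0d.npy');r=[r for r in regions_of('top','rocker_press')]
for q in('rocker_press',):
  for r in regions_of('top',q):
    P=cloud('top',d,r['mask']);print(r['score'],P.mean(0))
    if abs(P[:,0].mean()-.506)>.03: continue
    n=np.array([np.cos(np.radians(34.5)),np.sin(np.radians(34.5))])
    rel=P[:,:2]-[.5055,.3185]
    x=rel@n;y=rel@[-n[1],n[0]]
    for t in np.arange(-.045,.046,.008):
        m=(abs(x-t)<.004)&(abs(y)<.012);print(t.round(3),m.sum(),P[m,2].mean().round(4) if m.any() else'')
    print(x.min(),x.max(),y.min(),y.max())
E
```

```text
0.78 [0.3368538  0.09560057 0.09131273]
0.59 [0.50676632 0.31742466 0.06916501]
-0.045 0 
-0.037 0 
-0.029 37 0.0709
-0.021 34 0.075
-0.013 31 0.0725
-0.005 31 0.0698
0.003 30 0.0674
0.011 36 0.067
0.019 30 0.0677
0.027 32 0.0675
0.035 15 0.0679
0.043 0 
-0.03142583055556894 0.03411498980641734 -0.019702505137634208 0.019246508600448988
```

View pics/crop1.png

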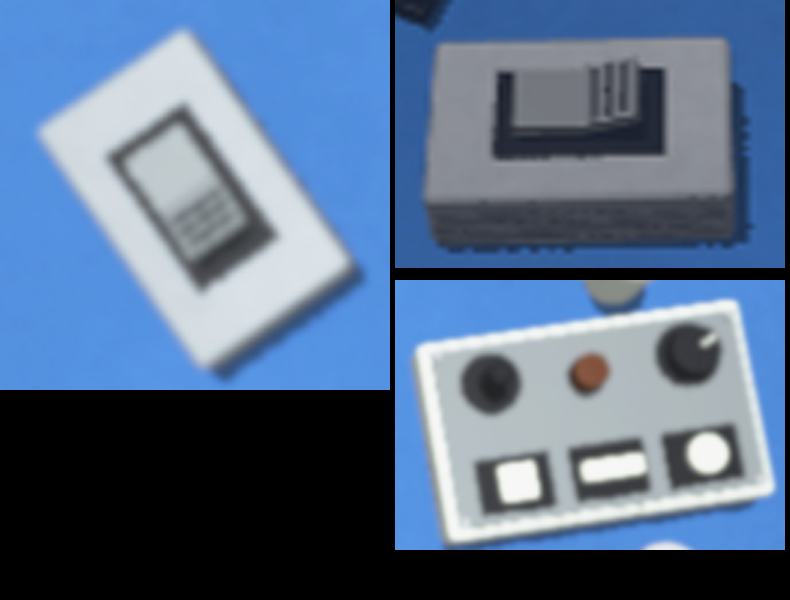

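Confirmed: the small box (208,223) has three ribs on its robot-side half, around (212,230), so box +x points toward the robot. The console keys, left to right, are square, bar and round. I'll shut the jaws, turn the tool to align with the box, and travel via the console so the wrist camera gets a look.

```bash
cat >> h.py <<'E'
def go(p,n=None,step=4.5):
    s=get_state();M=R.from_rotvec(s['tool_rot']).as_matrix();dl=M.T@(np.array(p)-s['position'])*100
    n=n or int(np.ceil(np.linalg.norm(dl)/step));print('t',s['time'],'pos',s['position'].round(4),'yaw',np.degrees(np.arctan2(M[1,0],M[0,0])).round(2),'zax',M[:,2].round(4),'F',s['ft_force'].round(1),'gw',s['grip_width'],'total cm',dl.round(2),'rows',n,'each',(dl/n).round(2))
E
python3 - <<'E'
from h import *
go([.48,-.16,.22])
E
```

```text
t 1.45 pos [ 0.2896 -0.582   0.2226] yaw 26.46 zax [ 0.e+00 -1.e-04 -1.e+00] F [-0.8 -0.3 -0.3] gw 0.9985335917487158 total cm [ 35.85 -29.29   0.25] rows 11 each [ 3.26 -2.66  0.02]
```

move_arm(jaw=[255], slide=[[0,0,0]], dr=[[0,0,-8]], force=20)

```text
time: 1.55
position: [0.2896, -0.5819, 0.2226]
tool_rot: [2.999, 0.935, -0.0]
ft_force: [-0.2, -0.7, -0.3]
grip_width: 0.966
```

```bash
python3 - <<'E'
from h import *
go([.48,-.16,.22])
E
```

```text
t 1.55 pos [ 0.2896 -0.5819  0.2226] yaw 34.62 zax [-1.e-04 -2.e-04 -1.e+00] F [-0.2 -0.7 -0.3] gw 0.9663679345657081 total cm [ 39.64 -23.91   0.25] rows 11 each [ 3.6  -2.17  0.02]
```

move_arm(jaw=[255,255,255,255,255], slide=[[3.6,-2.2,0],[3.6,-2.2,0],[3.6,-2.2,0],[3.6,-2.2,0],[3.6,-2.2,0]], dr=[[0,0,0],[0,0,0],[0,0,0],[0,0,0],[0,0,0]])

```text
time: 2.05
position: [0.3763, -0.3878, 0.2228]
tool_rot: [3.0, 0.93, 0.0]
ft_force: [0.5, -0.2, -0.5]
grip_width: 0.537
```

move_arm(jaw=[255,255,255,255,255], slide=[[3.6,-2.2,0],[3.6,-2.2,0],[3.6,-2.2,0],[3.6,-2.2,0],[3.6,-2.2,0]], dr=[[0,0,0],[0,0,0],[0,0,0],[0,0,0],[0,0,0]])

```text
time: 2.55
position: [0.4625, -0.1953, 0.2229]
tool_rot: [3.0, 0.93, 0.001]
ft_force: [2.3, -0.8, 0.9]
grip_width: 0.082
```

move_arm(jaw=[255,255,255], slide=[[3.6,-1.9,0],[0,0,0],[0,0,0]], dr=[[0,0,0],[0,0,0],[0,0,0]])

```text
time: 2.85
position: [0.4811, -0.1601, 0.2227]
tool_rot: [2.999, 0.934, -0.0]
ft_force: [-0.8, -1.3, 0.5]
grip_width: 0.001
```

```bash
cat >> h.py <<'E'
def wristT():
    s=get_state();T=np.eye(4);T[:3,:3]=R.from_rotvec(s['tool_rot']).as_matrix();T[:3,3]=s['position']
    return T@camera_params('wrist')['tool_from_camera']
E
python3 - <<'E'
from h import *
go([.48,-.16,.22]);T=wristT()
im,d=get_image('wrist');save('wrist1',im)
for q in('square_key_top','round_key_top','bar_key_top'):
  for r in regions_of('wrist',q):
    P=cloud('wrist',d,r['mask'],T);print(q,round(r['score'],2),np.round(r['xy']),len(P),np.median(P,0).round(4),P.mean(0).round(4))
E
```

```text
t 2.85 pos [ 0.4811 -0.1601  0.2227] yaw 34.61 zax [ 1.e-04 -7.e-04 -1.e+00] F [-0.8 -1.3  0.5] gw 0.0005650215780865953 total cm [-0.09 -0.07  0.27] rows 1 each [-0.09 -0.07  0.27]
square_key_top 0.61 [263.  98.] 1024 [ 0.5526 -0.0851  0.0663] [ 0.5525 -0.0852  0.0661]
round_key_top 0.75 [398. 167.] 789 [ 0.5734 -0.2419  0.0661] [ 0.5734 -0.242   0.0657]
bar_key_top 0.69 [329. 132.] 840 [ 0.5621 -0.1626  0.0663] [ 0.5621 -0.163   0.0659]
```

View pics/wrist1.png

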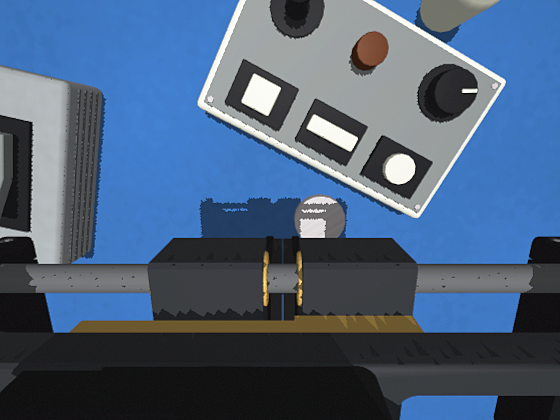

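The wrist view shows square (263,98), bar (329,132) and round (398,167). All three stand at z≈66 mm and agree with the top view to within 4 mm. Next I'll look at the box from the wrist.

```bash
python3 - <<'E'
from h import *
go([.43,.26,.22])
E
```

```text
t 3.05 pos [ 0.4802 -0.1625  0.2225] yaw 34.29 zax [-3.e-04 -4.e-04 -1.e+00] F [-0.3 -0.8 -0.1] gw 0.006077550494303409 total cm [ 19.65 -37.73   0.23] rows 10 each [ 1.97 -3.77  0.02]
```

move_arm(jaw=[255,255,255,255,255], slide=[[2,-3.8,0],[2,-3.8,0],[2,-3.8,0],[2,-3.8,0],[2,-3.8,0]], dr=[[0,0,0],[0,0,0],[0,0,0],[0,0,0],[0,0,0]])

```text
time: 3.55
position: [0.4555, 0.0527, 0.2227]
tool_rot: [3.001, 0.926, 0.001]
ft_force: [0.9, 0.0, 0.3]
grip_width: 0.001
```

move_arm(jaw=[255,255,255,255,255], slide=[[2,-3.8,0],[2,-3.8,0],[2,-3.8,0],[2,-3.8,0],[1.6,-3.5,0]], dr=[[0,0,0],[0,0,0],[0,0,0],[0,0,0],[0,0,0]])

```text
time: 4.05
position: [0.4294, 0.2618, 0.2228]
tool_rot: [3.001, 0.927, 0.002]
ft_force: [0.6, -0.9, 0.9]
grip_width: 0.003
```

move_arm(jaw=[255,255,255], slide=[[0,0,0],[0,0,0],[0,0,0]], dr=[[0,0,0],[0,0,0],[0,0,0]])

```text
time: 4.35
position: [0.43, 0.2589, 0.2223]
tool_rot: [3.001, 0.926, -0.001]
ft_force: [0.4, -1.0, -0.4]
grip_width: 0.004
```

```bash
python3 - <<'E'
from h import *
go([.486,.305,.15]);T=wristT()
im,d=get_image('wrist');save('wrist2',im)
for q in('rocker_press','power_box'):
  for r in regions_of('wrist',q):
    P=cloud('wrist',d,r['mask'],T);s=''
    rc=cv2.minAreaRect((P[P[:,2]>.045,:2]*1000).astype(np.float32))
    print(q,round(r['score'],2),np.round(r['xy']),len(P),P.mean(0).round(4),rc)
    if q=='rocker_press':
      c=np.array(rc[0])/1000
      a=np.radians(34.5);n=np.array([np.cos(a),np.sin(a)]);x=(P[:,:2]-c)@n
      for t in np.arange(-.036,.037,.006):
        m=abs(x-t)<.003;print(t.round(3),P[m,2].mean().round(4) if m.any() else'',end=' ')
E
```

```text
t 4.35 pos [0.43   0.2589 0.2223] yaw 34.28 zax [-2.0e-04 -1.1e-03 -1.0e+00] F [ 0.4 -1.  -0.4] gw 0.004102361027653443 total cm [ 7.23 -0.66  7.22] rows 3 each [ 2.41 -0.22  2.41]
rocker_press 0.97 [14. 13.] 671 [0.4391 0.5347 0.0958] ((438.0470275878906, 541.9310913085938), (24.069351196289062, 24.512893676757812), 22.404157638549805)
-0.036  -0.03  -0.024  -0.018  -0.012 0.0964 -0.006 0.0977 -0.0 0.0959 0.006 0.0925 0.012 0.0769 0.018  0.024  0.03  0.036  rocker_press 0.65 [275.  93.] 2754 [0.5095 0.3213 0.0691] ((510.00604248046875, 321.9133605957031), (69.37490844726562, 38.95591735839844), 34.89948272705078)
-0.036 0.0714 -0.03 0.0761 -0.024 0.0743 -0.018 0.0727 -0.012 0.0701 -0.006 0.0676 -0.0 0.0661 0.006 0.0663 0.012 0.0668 0.018 0.0669 0.024 0.0671 0.03 0.0672 0.036 0.0532 power_box 0.96 [64. 52.] 13329 [0.4259 0.5098 0.0596] ((421.8067932128906, 525.8425903320312), (107.38294982910156, 92.9302978515625), 24.03182029724121)
power_box 0.68 [334. 235.] 423 [0.4267 0.1561 0.037 ] ((459.2214050292969, 162.09133911132812), (214.58912658691406, 33.04010009765625), 75.3683090209961)
power_box 0.65 [276.  90.] 15716 [0.5116 0.3228 0.0532] ((507.9117736816406, 320.44268798828125), (159.46575927734375, 99.66776275634766), 34.64424133300781)
```

View pics/wrist2.png

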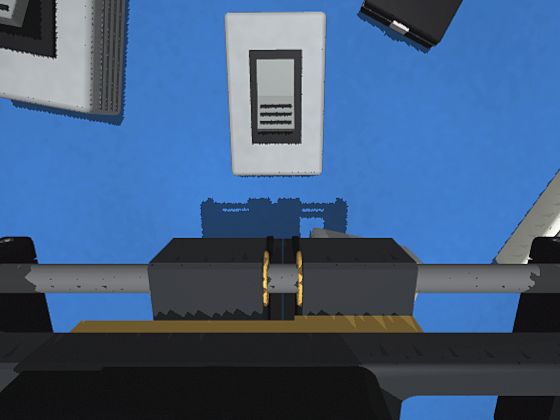

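The wrist view centres the box on its rocker at (276,93). The three ribs are on the near half, around (276,115), and the yaw of 34.6° agrees with the other views. The press point is about (0.487, 0.306).

move_arm(jaw=[255,255,255,255,255], slide=[[2.5,-0.2,2],[2.4,-0.2,3],[2.4,-0.2,3],[0,0,3],[0,0,2]], dr=[[0,0,0],[0,0,0],[0,0,0],[0,0,0],[0,0,0]])

```text
time: 5.0
position: [0.4858, 0.3059, 0.0897]
tool_rot: [3.001, 0.928, -0.005]
ft_force: [-0.0, -0.7, 0.0]
grip_width: 0.005
```

move_arm(jaw=[255,255], slide=[[0,0,0],[0,0,0]], dr=[[0,0,0],[0,0,0]])

```text
time: 5.2
position: [0.4864, 0.3066, 0.0928]
tool_rot: [3.001, 0.929, -0.0]
ft_force: [0.5, 0.5, 0.4]
grip_width: 0.008
```

```bash
python3 - <<'E'
from h import *
go([.487,.306,.067])
im,d=get_image('wrist');save('wrist3',im)
im,d=get_image('side');save('side3',cv2.resize(im[220:330,180:320],(700,550)))
go([.487,.306,.067])
E
```

```text
t 5.2 pos [0.4864 0.3066 0.0928] yaw 34.4 zax [-0.e+00 -2.e-04 -1.e+00] F [0.5 0.5 0.4] gw 0.008245364687760728 total cm [0.02 0.08 2.58] rows 1 each [0.02 0.08 2.58]
t 5.3 pos [0.4871 0.3073 0.0942] yaw 34.41 zax [ 2.6e-03  8.0e-04 -1.0e+00] F [0.1 0.8 0.3] gw 0.00739830461440642 total cm [-0.09  0.1   2.72] rows 1 each [-0.09  0.1   2.72]
```

View pics/side3.png

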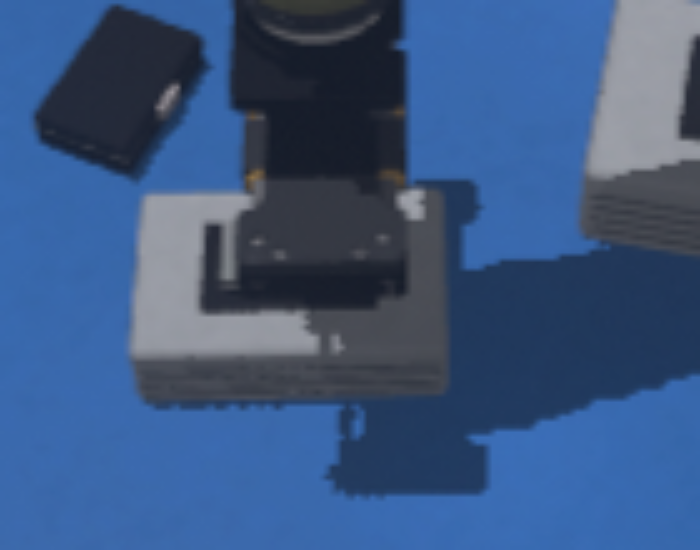

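The gripper is over the ribbed half. Now I'll descend in steps and watch the force.

move_arm(jaw=[255,255,255,255,255], slide=[[0,0,1],[0,0,0.5],[0,0,0.4],[0,0,0.3],[0,0,0]], dr=[[0,0,0],[0,0,0],[0,0,0],[0,0,0],[0,0,0]])

```text
time: 5.8
position: [0.4857, 0.3069, 0.0701]
tool_rot: [3.0, 0.931, -0.001]
ft_force: [-0.5, -0.9, -0.6]
grip_width: 0.004
```

move_arm(jaw=[255,255], slide=[[0,0,0.2],[0,0,0]], dr=[[0,0,0],[0,0,0]])

```text
time: 6.0
position: [0.486, 0.3072, 0.0684]
tool_rot: [-3.001, -0.931, -0.0]
ft_force: [-1.4, -1.1, 1.0]
grip_width: 0.005
```

move_arm(jaw=[255,255], slide=[[0,0,0.2],[0,0,0]], dr=[[0,0,0],[0,0,0]])

```text
time: 6.2
position: [0.4861, 0.3074, 0.0674]
tool_rot: [3.0, 0.93, 0.0]
ft_force: [-2.8, -2.1, 8.7]
grip_width: 0.006
```

move_arm(jaw=[255,255], slide=[[0,0,0.1],[0,0,0]], dr=[[0,0,0],[0,0,0]])

```text
time: 6.4
position: [0.4861, 0.3074, 0.0673]
tool_rot: [2.999, 0.93, 0.0]
ft_force: [-5.2, -3.7, 14.7]
grip_width: 0.005
```

A hard stop at z≈67 mm with 15 N matches fully on. I'll lift and check.

move_arm(jaw=[255,255,255,255,255], slide=[[0,0,-2],[0,0,-4],[0,0,-4.5],[-3.6,0,-2],[-3.6,0,0]], dr=[[0,0,0],[0,0,0],[0,0,0],[0,0,0],[0,0,0]])

```text
time: 6.9
position: [0.428, 0.2687, 0.1936]
tool_rot: [-2.997, -0.932, -0.01]
ft_force: [-0.3, 0.1, 1.0]
grip_width: 0.002
```

move_arm(jaw=[255,255], slide=[[0,0,0],[0,0,0]], dr=[[0,0,0],[0,0,0]])

```text
time: 7.1
position: [0.4271, 0.2659, 0.1908]
tool_rot: [2.999, 0.929, 0.004]
ft_force: [0.1, -0.5, 0.0]
grip_width: 0.01
```

```bash
python3 - <<'E'
from h import *
go([.5525,-.0855,.19]);T=wristT()
im,d=get_image('wrist');save('wrist4',im)
for r in regions_of('wrist','rocker_press'):
    P=cloud('wrist',d,r['mask'],T)
    print(round(r['score'],2),np.round(r['xy']),P.mean(0).round(4))
    a=np.radians(34.5);n=np.array([np.cos(a),np.sin(a)]);x=(P[:,:2]-[.507,.3195])@n
    if len(P)>1500:
      for t in np.arange(-.036,.037,.006):
        m=abs(x-t)<.003;print(t.round(3),P[m,2].mean().round(4) if m.any() else'',end=' ')
E
```

```text
t 7.1 pos [0.4271 0.2659 0.1908] yaw 34.41 zax [ 0.0029 -0.0011 -1.    ] F [ 0.1 -0.5  0. ] gw 0.010316958030460175 total cm [-9.51 36.08  0.15] rows 9 each [-1.06  4.01  0.02]
0.6 [284.  92.] [0.5083 0.3205 0.0697]
-0.036  -0.03 0.0665 -0.024 0.0667 -0.018 0.067 -0.012 0.0668 -0.006 0.0664 -0.0 0.0668 0.006 0.0688 0.012 0.0707 0.018 0.0729 0.024 0.0754 0.03 0.0768 0.036 0.0691
```

View pics/wrist4.png

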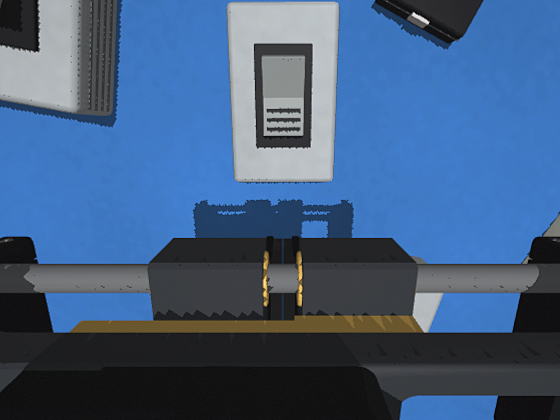

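The rocker is on: the ribbed half at (284,118) lies level at 66–67 mm. Next is the square key.

move_arm(jaw=[255,255,255,255,255], slide=[[-1.1,4,0],[-1.1,4,0],[-1.1,4,0],[-1.1,4,0],[-1,4,0]], dr=[[0,0,0],[0,0,0],[0,0,0],[0,0,0],[0,0,0]])

```text
time: 7.7
position: [0.4965, 0.0698, 0.1901]
tool_rot: [-2.999, -0.931, -0.0]
ft_force: [0.4, 0.1, 0.1]
grip_width: 0.007
```

move_arm(jaw=[255,255,255,255,255], slide=[[-1,4,0],[-1,4,0],[-1.1,4,0],[-1.1,4,0],[0,0,0]], dr=[[0,0,0],[0,0,0],[0,0,0],[0,0,0],[0,0,0]])

```text
time: 8.2
position: [0.5528, -0.0924, 0.1887]
tool_rot: [3.005, 0.916, -0.002]
ft_force: [0.4, -0.3, -0.8]
grip_width: 0.007
```

move_arm(jaw=[255,255], slide=[[0,0,0],[0,0,0]], dr=[[0,0,0],[0,0,0]])

```text
time: 8.4
position: [0.5515, -0.083, 0.1898]
tool_rot: [-2.998, -0.933, 0.0]
ft_force: [0.2, 0.1, 0.4]
grip_width: 0.005
```

```bash
python3 - <<'E'
from h import *
go([.5525,-.0855,.085])
E
```

```text
t 8.4 pos [ 0.5515 -0.083   0.1898] yaw 34.58 zax [-9.0e-04  1.7e-03 -1.0e+00] F [0.2 0.1 0.4] gw 0.005186300277722776 total cm [-0.06  0.29 10.48] rows 3 each [-0.02  0.1   3.49]
```

move_arm(jaw=[255,255,255,255,255], slide=[[0,0.2,3],[0,0,3],[0,0,2.5],[0,0,1.7],[0,0,0]], dr=[[0,0,0],[0,0,0],[0,0,0],[0,0,0],[0,0,0]])

```text
time: 8.9
position: [0.5503, -0.0842, 0.0861]
tool_rot: [-2.996, -0.934, 0.006]
ft_force: [-0.7, 1.1, 0.2]
grip_width: 0.006
```

move_arm(jaw=[255,255], slide=[[0,0,0],[0,0,0]], dr=[[0,0,0],[0,0,0]])

```text
time: 9.1
position: [0.5534, -0.0857, 0.09]
tool_rot: [2.999, 0.932, 0.003]
ft_force: [0.3, -0.2, 0.3]
grip_width: 0.005
```

```bash
python3 - <<'E'
from h import *
go([.5525,-.0855,.061])
im,d=get_image('side');save('side5',cv2.resize(im[100:210,230:370],(700,550)))
im,d=get_image('top')
go([.5525,-.0855,.061])
E
```

```text
t 9.1 pos [ 0.5534 -0.0857  0.09  ] yaw 34.53 zax [ 2.4e-03 -5.0e-04 -1.0e+00] F [ 0.3 -0.2  0.3] gw 0.004584865501553927 total cm [-0.07 -0.07  2.9 ] rows 1 each [-0.07 -0.07  2.9 ]
t 9.2 pos [ 0.5533 -0.0862  0.0899] yaw 34.48 zax [ 2.3e-03 -8.0e-04 -1.0e+00] F [-0.1 -1.1  0.2] gw 0.00567430554459515 total cm [-0.03 -0.1   2.89] rows 1 each [-0.03 -0.1   2.89]
```

View pics/side5.png

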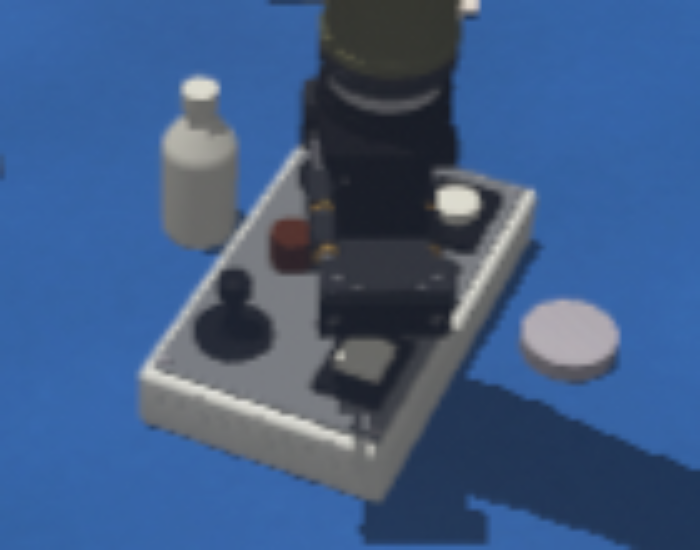

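The block in the side view looks wide, so I'll check where the TCP projects and measure the fingertip footprint.

```bash
python3 - <<'E'
from h import *
p=camera_params('side');E=np.linalg.inv(p['extrinsics']);K=p['K']
def pj(P):
    c=E[:3,:3]@np.array(P)+E[:3,3];return np.array([K[0,0]*c[0]/-c[2]+K[0,2],-K[1,1]*c[1]/-c[2]+K[1,2]])
for P in([.5533,-.086,.09],[.5533,-.086,.16],[.5533,-.086,.067]): q=pj(P);print(P,q.round(1),((q-[230,100])*5).round())
im,d=get_image('side');m=np.zeros(d.shape,bool);m[100:210,230:370]=1
C=cloud('side',d,m);M=R.from_rotvec(get_state()['tool_rot']).as_matrix()
Q=(C-get_state()['position'])@M
k=(abs(Q[:,0])<.06)&(abs(Q[:,1])<.12)&(Q[:,2]<.018)&(Q[:,2]>-.12);Q=Q[k]
for a in np.arange(-.10,.016,.01):
    s=Q[abs(Q[:,2]-a)<.005]
    if len(s)>3: print(a.round(3),len(s),s.min(0).round(3),s.max(0).round(3))
E
```

```text
[0.5533, -0.086, 0.09] [302. 164.] [360. 320.]
[0.5533, -0.086, 0.16] [303.5 146.5] [368. 232.]
[0.5533, -0.086, 0.067] [301.6 169.5] [358. 347.]
-0.1 83 [-0.039 -0.097 -0.105] [ 0.035  0.078 -0.095]
-0.09 158 [-0.04  -0.093 -0.095] [ 0.036  0.08  -0.085]
-0.08 93 [-0.038 -0.09  -0.085] [ 0.036  0.08  -0.075]
-0.07 41 [-0.04  -0.089 -0.075] [ 0.036  0.081 -0.066]
0.01 16 [0.028 0.085 0.012] [0.047 0.11  0.015]
```

That block is the gripper's body, 70 mm or more behind the TCP, which will clear everything. The TCP projects onto the key, so I'll press it.

move_arm(jaw=[255,255,255,255,255], slide=[[0,0,1.5],[0,0,0.5],[0,0,0.3],[0,0,0.2],[0,0,0]], dr=[[0,0,0],[0,0,0],[0,0,0],[0,0,0],[0,0,0]])

```text
time: 9.75
position: [0.5521, -0.0863, 0.0631]
tool_rot: [-3.0, -0.93, 0.001]
ft_force: [-0.1, -0.2, -0.7]
grip_width: 0.001
```

move_arm(jaw=[255,255], slide=[[0,0,0.2],[0,0,0]], dr=[[0,0,0],[0,0,0]])

```text
time: 9.95
position: [0.5525, -0.0863, 0.0616]
tool_rot: [3.0, 0.931, 0.001]
ft_force: [-0.0, 0.0, 0.8]
grip_width: 0.004
```

move_arm(jaw=[255,255], slide=[[0,0,0.2],[0,0,0]], dr=[[0,0,0],[0,0,0]])

```text
time: 10.15
position: [0.5526, -0.0863, 0.0612]
tool_rot: [3.0, 0.93, -0.0]
ft_force: [-3.5, 1.4, 12.6]
grip_width: 0.0
```

It stopped hard at 61.2 mm with 12.6 N, so the key is fully in. I'll lift, look, and go toward the round key.

move_arm(jaw=[255,255,255,255,255], slide=[[0,0,-1.5],[0,0,-3],[0,0,-4],[-2.4,3.5,-2],[-2.4,3.5,0]], dr=[[0,0,0],[0,0,0],[0,0,0],[0,0,0],[0,0,0]])

```text
time: 10.65
position: [0.5555, -0.1711, 0.1697]
tool_rot: [2.993, 0.935, 0.011]
ft_force: [0.3, -0.7, -0.7]
grip_width: 0.004
```

move_arm(jaw=[255,255,255,255], slide=[[-2.4,3.5,0],[0,3.5,0],[0,0,0],[0,0,0]], dr=[[0,0,0],[0,0,0],[0,0,0],[0,0,0]])

```text
time: 11.05
position: [0.5722, -0.2427, 0.1645]
tool_rot: [-3.0, -0.929, -0.001]
ft_force: [0.5, 0.5, -0.5]
grip_width: 0.005
```

```bash
python3 - <<'E'
from h import *
go([.5737,-.243,.085])
T=wristT();im,d=get_image('wrist');save('wrist6',im)
for q in('square_key_top','round_key_top','bar_key_top'):
  for r in regions_of('wrist',q):
    P=cloud('wrist',d,r['mask'],T);print('w',q,round(r['score'],2),np.round(r['xy']),len(P),np.median(P,0).round(4))
im,d=get_image('side');save('side6',cv2.resize(im[100:210,230:370],(700,550)))
u=np.array([[x,y] for x in range(298,307) for y in range(169,175)])
P=w('side',u[:,0],u[:,1],d[u[:,1],u[:,0]]);print(np.median(P,0),P.std(0))
go([.5737,-.243,.085])
E
```

```text
t 11.05 pos [ 0.5722 -0.2427  0.1645] yaw 34.4 zax [ 2.0e-04  1.2e-03 -1.0e+00] F [ 0.5  0.5 -0.5] gw 0.005368671074061591 total cm [0.09 0.12 7.95] rows 2 each [0.05 0.06 3.97]
w square_key_top 0.66 [113. 127.] 1321 [ 0.5531 -0.0858  0.0605]
w round_key_top 0.88 [286. 207.] 1016 [ 0.5748 -0.2427  0.0663]
w bar_key_top 0.96 [198. 167.] 1223 [ 0.5642 -0.1642  0.0664]
w bar_key_top 0.69 [283. 207.] 1044 [ 0.575  -0.2428  0.0663]
[ 0.55098342 -0.08620687  0.05935117] [0.00789058 0.00774611 0.00208269]
t 11.3 pos [ 0.5722 -0.241   0.1649] yaw 34.59 zax [ 2.e-04 -2.e-04 -1.e+00] F [-0.2 -0.1  0.1] gw 0.005328723360481825 total cm [0.01 0.25 7.99] rows 2 each [0.   0.12 4.  ]
```

View pics/side6.png

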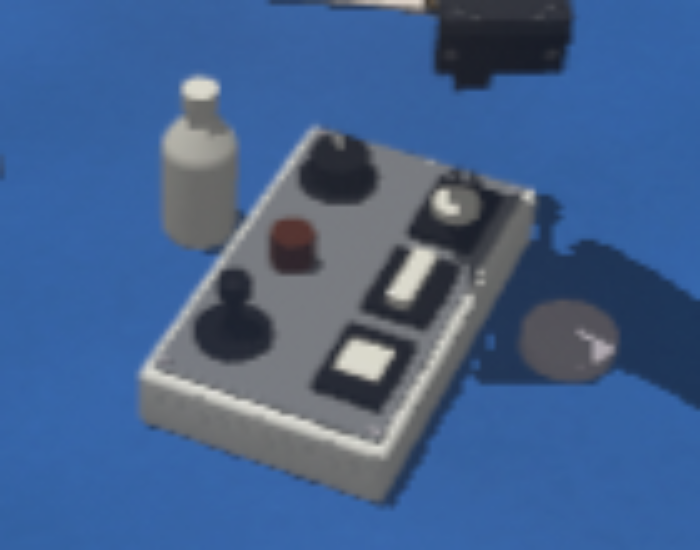

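View pics/wrist6.png

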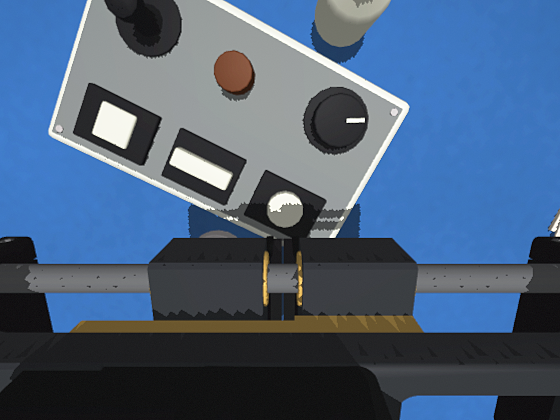

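Square key at (113,127) now stands at 60.5 mm, so it is in. The bar is up at 66.4 mm, and the round key is at (0.575, -0.243). Now pressing the round key.

move_arm(jaw=[255,255,255,255,255], slide=[[0.2,0.2,3],[0,0,3],[0,0,1.8],[0,0,0],[0,0,0]], dr=[[0,0,0],[0,0,0],[0,0,0],[0,0,0],[0,0,0]])

```text
time: 11.8
position: [0.5752, -0.2425, 0.0872]
tool_rot: [3.0, 0.932, 0.001]
ft_force: [0.1, 0.5, 1.2]
grip_width: 0.007
```

move_arm(jaw=[255,255,255,255], slide=[[0,0,1.2],[0,0,0.5],[0,0,0.4],[0,0,0.2]], dr=[[0,0,0],[0,0,0],[0,0,0],[0,0,0]])

```text
time: 12.2
position: [0.575, -0.2431, 0.0638]
tool_rot: [3.0, 0.93, -0.0]
ft_force: [-1.5, 0.7, 4.0]
grip_width: 0.003
```

move_arm(jaw=[255], slide=[[0,0,0.2]], dr=[[0,0,0]])

```text
time: 12.3
position: [0.5749, -0.2431, 0.0621]
tool_rot: [3.0, 0.93, -0.0]
ft_force: [-2.8, -0.5, 4.6]
grip_width: 0.002
```

move_arm(jaw=[255,255], slide=[[0,0,0.2],[0,0,0]], dr=[[0,0,0],[0,0,0]])

```text
time: 12.5
position: [0.575, -0.2431, 0.0614]
tool_rot: [3.0, 0.93, -0.001]
ft_force: [-6.1, 1.8, 11.8]
grip_width: 0.003
```

move_arm(jaw=[255,255,255], slide=[[0,0,0],[0,0,0],[0,0,0]], dr=[[0,0,0],[0,0,0],[0,0,0]])

```text
time: 12.8
position: [0.575, -0.2431, 0.0614]
tool_rot: [3.0, 0.93, -0.001]
ft_force: [-5.1, 1.6, 11.3]
grip_width: 0.005
```

Held fully in at 61.4 mm and 11–12 N for about half a second. Releasing.

move_arm(jaw=[255,255,255,255,255], slide=[[0,0,-1.5],[0,0,-3],[0,0,-4],[-3,0,-3],[-3,0,0]], dr=[[0,0,0],[0,0,0],[0,0,0],[0,0,0],[0,0,0]])

```text
time: 13.3
position: [0.5287, -0.2774, 0.1803]
tool_rot: [2.993, 0.933, 0.011]
ft_force: [0.2, 0.2, -0.1]
grip_width: 0.007
```

move_arm(jaw=[255,255,255,255,255], slide=[[-3,0,0],[0,0,0],[0,0,0],[0,0,0],[0,0,0]], dr=[[0,0,0],[0,0,0],[0,0,0],[0,0,0],[0,0,0]])

```text
time: 13.8
position: [0.5017, -0.2927, 0.1746]
tool_rot: [-2.999, -0.934, -0.001]
ft_force: [0.1, -1.3, -0.1]
grip_width: 0.007
```

```bash
python3 - <<'E'
from h import *
s=get_state();print(s['time'],s['position'],s['ft_force'])
T=wristT();im,d=get_image('wrist');save('wrist7',im)
for q in('square_key_top','round_key_top','bar_key_top'):
  for r in regions_of('wrist',q)[:1]:
    P=cloud('wrist',d,r['mask'],T);print('w',q,round(r['score'],2),np.round(r['xy']),len(P),np.median(P,0).round(4))
im,d=get_image('side');save('side7',im)
for q in('case','steel_block','wash_bottle','joystick_top','rocker_press'):
  for r in regions_of('side',q):
    P=cloud('side',d,r['mask']);print(q,round(r['score'],2),np.round(r['xy']),len(P),P.mean(0).round(4))
E
```

```text
13.8 [ 0.50173755 -0.29274111  0.17456029] [ 0.09805476 -1.3037569  -0.05813404]
w square_key_top 0.6 [106.  17.] 1329 [ 0.5499 -0.0887  0.0604]
w round_key_top 0.96 [282. 106.] 1183 [ 0.5739 -0.2437  0.0664]
w bar_key_top 0.67 [192.  60.] 1414 [ 0.563  -0.1652  0.0664]
case 0.64 [204. 235.] 697 [0.6654 0.2629 0.0239]
steel_block 0.65 [342. 167.] 241 [ 0.466  -0.2188  0.0132]
wash_bottle 0.63 [271. 135.] 400 [ 0.7319 -0.1806  0.0602]
joystick_top 0.51 [272. 161.] 90 [ 0.6328 -0.07    0.0771]
rocker_press 0.93 [187. 358.] 929 [0.4575 0.5663 0.0902]
rocker_press 0.75 [336. 235.] 499 [0.3325 0.1003 0.0901]
rocker_press 0.63 [240. 272.] 343 [0.5013 0.3187 0.0685]
```

View pics/wrist7.png

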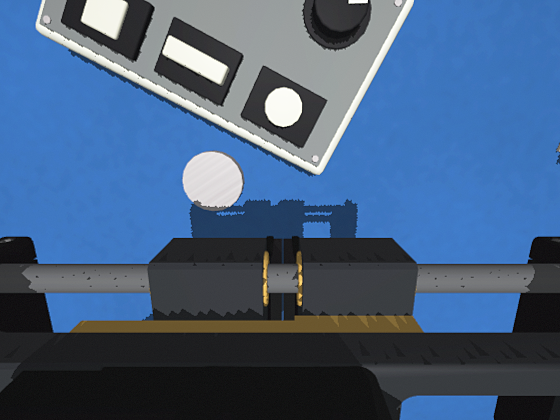

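View pics/side7.png

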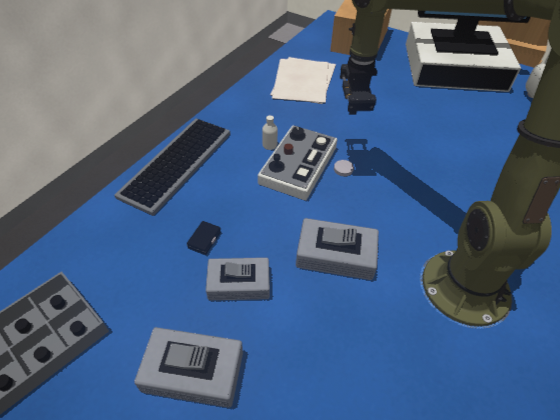

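The square key (106,17) is in at 60.4 mm. The round (282,106) and bar (192,60) keys are up at 66.4 mm. The loose things are where they were, and the arm is clear.

```bash
python3 - <<'E'
from h import *
print(close_job())
E
```

```text
the job is handed in; nothing more can be done
None
```

I pressed all three controls in the required order and handed the job in at about 14 s; it reported no verdict.

- **Rocker:** I used the only box measuring 160x100x50 mm; the other two are about 208x131x65 mm. I pressed its ribbed half to a hard stop at 15 N. Afterwards the wrist depth showed that half level at 66–67 mm, which is fully on.
- **Square key:** I pressed it to a hard stop at 12.6 N, and it stayed in. Its top was at 60.4 mm in the last check.
- **Round key:** I held it fully in at 11–12 N for about half a second. It sprang back to 66.4 mm.
- **Bar key:** It stayed up, at 66.4 mm.

**Leave-alone items:** In the last side view the steel block, bottle, case and joystick were within about 5 mm of where they started. I did not measure the dial or the resin sample again, but nothing came near them and they look unchanged in the pictures. The arm finished clear of everything.

**Disagreements:** No check failed. The camera views differed by up to 4 mm on the keys, and the TCP readings had about 1–2 mm of noise. The network also gave a few wrong labels, which I set aside against the pictures. For example, it called the bar key "square" in the first side view.

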